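# Set the sprung stop rod against its setting pin

### The job

First take the tall setting pin (the tallest of the three in the wooden rack) and stand it upright, fully home, in the bored rider block of the steel stop fixture, and let go of it. Then take the black grip on the end of the sprung telescoping rod, pull the rod out until its side pointer is level with the pin (pointing at its middle), and finish while still holding it there against the spring, as if a colleague were about to clamp it. Leave everything else where it is.

Things in the scene. Friction and masses are not known exactly. Their poses are not given: they have to be found in the camera images.
- fixture: Steel stop fixture, fixed to the table, 175 x 300 mm base plate 12 mm thick, up to 97 mm high. Origin at the table, straight below the mouth of its aluminium tube (28 mm diameter, axis level, 80 mm above the table). The rod leaves the tube and is pulled out along the fixture's own -y; the tube lies on the +y side. The rider block stands to the fixture's +x side of the rod. z is up.
- rod: The sprung telescoping rod: steel, 10 mm diameter, sliding level along the fixture's y axis, 80 mm above the table; it cannot turn. Origin on the rod's axis at its side pointer; axes parallel to the fixture's. At rest the origin is 12 mm outside the tube mouth. An inner spring pulls it back in: 3 N at rest, rising by 90 N/m, to 8 to 13 N at the places where the pin can stand. It can come out at most 120 mm.
- rod_grip (a point): Centre of the black plastic grip near the rod's outer end: the 35 mm long, 20 mm diameter barrel between two flanges of 32 mm diameter (a spool, axis along the rod), 140.5 mm from the pointer along the fixture's -y, 80 mm above the table. Fingers can close across the rod between the flanges; the outer flange is 8 mm thick.
- pointer_tip (a point): Tip of the thin steel pointer that sticks out sideways from a collar on the rod, 52 mm from the rod's axis towards the fixture's +x, 80 mm above the table. It is level with the pin when it has the same position along the fixture's y as the bore; it then passes about 11 mm short of the pin without touching. Axes parallel to the fixture's.
- rider_hole0 (a point): Centre of the mouth of the bore in the rider, a fixed steel block 44 x 36 x 36 mm on the fixture, 72 mm from the rod's axis; the mouth is 48 mm above the table. Bore 14 mm diameter, 30 mm deep, vertical, with a small chamfer. Axes parallel to the fixture's (y along the rod). It stands 60 to 100 mm along the fixture's -y from where the pointer rests.
- setpin_center (a point): Centre (half-way up, 45 mm above the foot) of the loose steel setting pin: 90 mm long, the lower 60 mm a shank of 12 mm diameter, the upper 30 mm a ringed head of 18 mm diameter; 55 to 115 g. The z axis points up along the pin. It starts standing in one of the three holes of the rack; fully home in the rider its centre is 15 mm above the bore's mouth.
- setpin_head (a point): Centre of the setting pin's head, where to grip it: 75 mm above the foot, 15 mm below the top.
- setpin: The setting pin; origin at the centre of its foot, z up along the pin.
- rack: Wooden pin rack, fixed, 180 mm long (own x), 50 mm wide (own y), 40 mm high, origin at the centre of its underside. Three holes 16 mm wide and 30 mm deep along its x, 60 mm apart; the pins stand in them in any order.
- shortpin_center (a point): Centre of the short headed pin in the rack, 62 mm long. Not to be used.
- dowel_center (a point): Centre of the plain straight dowel without a head in the rack, 70 mm long, 12 mm diameter. Not to be used.
- ringgauge: Steel ring gauge lying on the table, 64 mm outside diameter, 18 mm high; origin at the centre of its underside. Not to be moved.
- gaugeblock: Steel block 75 x 50 x 25 mm on the table; origin at the centre of its underside. Not to be moved.
- oil: White bottle, 52 mm diameter, 130 mm high; origin at the centre of its underside. Not to be moved.
- spanner: Spanner 160 mm long lying on the table; origin at its underside. Not to be moved.
- bevel: Small steel square, 60 mm long, 90 mm high; origin at its underside. Not to be moved.

How it is judged:
On the way, in this order (a step that is already met when the one before it is completed fails the run):
1. the setting pin stands fully home in the rider's bore and is let go (horizontal distance between setpin_center and rider_hole0 below 0.006 m and z of setpin_center in the frame of rider_hole0 below 0.02 m and angle between setpin_center's own z axis and vertical below 0.14 rad and contact force between the fingers and setpin below 0.1 N), for 0.3 s.
2. the rod is pulled out by the gripper until its pointer is level with the pin (all of step 1 and y of pointer_tip in the frame of rider_hole0 between -0.007 and 0.007 m and contact force between the fingers and rod above 2 N), for 0.3 s.
At the end, for the whole second after the job is handed in: The gripper holds the rod still (contact over 2 N), pointer within 7 mm of the bore along the rod, rod not touching the pin; the setting pin stands home in the rider (centre under 20 mm above the mouth, within 6 mm sideways, tilt under 0.14 rad), not touched by the fingers (all of step 2 and contact force between rod and setpin below 0.1 N and linear speed of rod below 0.01 m/s); the arm keeps its last pose, push and grip.
It fails at once if a bystander is moved by more than 20 mm (distance of any of shortpin_center, dowel_center, ringgauge, gaugeblock, oil, spanner, bevel from where it was at the start of the episode above 0.02 m).
It also fails if it takes over 61 s, if anything falls off the work surface, if the arm or the gripper's body presses on something with over 40 N, if the wrist force passes 120 N, or if a joint passes its speed limit or range.

### The arm

A 6-joint arm with a two-finger parallel gripper is mounted at the origin on the work surface. World frame = base frame: x ahead of the robot, y to its left, z up, the work surface at z = 0. Lengths are in m, angles in rad, forces in N, time in s.
With the tool pointing down it reaches from about 0.35 to 0.975 m from the base axis. Payload 7.1 kg.
Tool frame: the origin (TCP) lies midway between the tips of the shut fingers; the grasp point (between the pads) lies 19 mm behind it (grip_depth is the distance from the TCP to the grasp point, in m); z points along the fingers, y is the direction in which the jaws open and shut (so a half turn about z gives the same grasp; the last joint's range is limited). The gripper opens to 88 mm and grips with 3 to 60 N. Pads are 20 mm wide; open, the fingers measure 115 mm over their backs; the gripper's body (75 mm by 178 mm) begins 61 mm behind the grasp point.
Start: joints at [1.26, 0.423, 1.63, -0, 1.089, -0.019], TCP at [0.18, 0.599, 0.223] pointing down, gripper open.
Joint ranges: [-3, 3], [-0.9, 2.11], [0.09, 2.58], [-1.31, 4.45], [0.11, 2.69], [-2.54, 2.54]. Speed limits (rad/s): [2.39, 2.39, 3.01, 3.14, 3.14, 3.14].

### API

Orientations are given as a unit quaternion [x, y, z, w].
In Python, from rig import * gives the robot as it stands.
- The arm moves only by the tool carry_out, never from a script. Its argument "targets" is a list of rows, each a list of 3 entries, a list of its own where there are three numbers: the shift along the tool's x, y, z in mm, then the turn about the tool's z in degrees, then the closure, from -1 (fully open) to 1 (shut), so that 0 is half open. A call has 1 to 12 rows; each row shifts and turns the commanded pose from where the row before left it, along the tool's axes as they then stand; what a row does not reach is not made up. A row lasts 1/12 s, in which the tool goes at most 41.7 mm and 7.16 degrees, less where a joint would pass 70% of its speed; a pose out of reach is approached as far as the arm can. A call is refused whole if a number of a shift passes 41.7 or a number of a turn 7.16, either way. A call with a gripper value outside its range is refused whole. The fingers move at their own pace and stop on an object; "newtons" is the grip in N (left out, the last holds). Time passes only in rows, so rows that do not move let the fingers close. It gives the time, the measured TCP pose, the force and the opening at its end, in the units of the state.
- sense(): the state, without advancing time (a new reading comes with each control period).
- read_camera(name): name is "scene" or "side" or "wrist"; returns (picture, depth): 420x560x3 uint8, red, green, blue; 420x560 float32, m along the optical axis (not along the pixel's ray), 0 where there is no reading.
- get_calibration(name): a dict with "vertical_fov" (degrees; the focal length in pixels is half the picture's height over the tangent of half this angle, whatever the lens; pixels are square), "cx", "cy" (the principal point, pixels), "extrinsics" (4x4, takes a point from camera to world coordinates); the wrist camera has in their place "hand_eye" (4x4, takes a point from camera to tool coordinates, whose origin is the TCP and whose axes are the flange's). Camera axes: x right, y down, z forward; pixel columns grow to the right and rows downward; lengths in m; the calibration is good to about 2 mm. A picture is of the moment at which its call begins: read the wrist's pose just before it. get_calibration takes no time and is no camera call.
- job_done(): hands the job in, once; it reports no verdict.
Trained networks look in the newest picture that a camera, given by its name, has taken for a name from the list of things; names that differ only in an ending like _2 or _b are one class to them, and where a whole thing is asked for, a point or a joint stands for the part that bears it (a point fixed in the world has none). Each returns a list of dicts, best first, with "score" (0 to 1); they miss things now and then, are a little off and sometimes report something else, mostly with a low value. They report only what shows in the picture. A call takes as long as a camera call.
- look_for(camera, thing): "location" ([row, column] in pixels, amid what is visible of it).
- outline_of(camera, thing): "mask" (420x560 bool, what is visible of it) and "location" ([row, column] in pixels, amid what is visible of it).
- landmark_of(camera, thing): "location" ([row, column] in pixels: a listed point, or the origin of a listed thing).
The state is a dict: "time_s": time; "joint_pos": joint angles; "joint_velocities": joint speeds; "tau": joint torques, N m; "eef_pos": TCP position; "orientation": TCP orientation; "wrist_force": force on the tool from outside, world axes, zero at the start; "moment": the same for the moment, N m; "gripper_width": finger opening in m.
Only numpy, scipy, OpenCV 4.12 (cv2) and the standard library are available. Lean on these libraries where they do the work, as an engineer would, in place of code of your own. Each camera call takes 0.05 s, during which the arm holds its last target.

## Working session

There is one attempt and no reset: what is moved stays moved. The work goes in short steps, Python scripts to look and compute and a tool call to move; the robot and the scene stay as the last step left them, time stands still between calls to the robot, and variables do not carry over. Pictures are saved under pics/ and viewed, and the job is handed in when it is done.

Besides the shell and the picture viewer there is one more tool, called after ">>>" by a JSON object that holds its "fn" and its "kwargs". carry_out: Moves the arm, as the interface text tells. Its arguments: {"type":"object","properties":{"targets":{"type":"array"},"newtons":{"type":"number"}},"required":["targets"]}

```bash
mkdir -p pics; cat > h.py <<'E'
from rig import *
import numpy as np, cv2
from scipy.spatial.transform import Rotation as R
def save(name,img): cv2.imwrite('pics/'+name,cv2.cvtColor(img,cv2.COLOR_RGB2BGR))
def K(c):
    k=get_calibration(c); f=210/np.tan(np.radians(k['vertical_fov'])/2); return f,k['cx'],k['cy'],k
def T(c):
    f,cx,cy,k=K(c)
    if 'extrinsics' in k: return np.array(k['extrinsics'])
    s=sense(); t=np.eye(4); t[:3,:3]=R.from_quat(s['orientation']).as_matrix(); t[:3,3]=s['eef_pos']
    return t@np.array(k['hand_eye'])
def ray(c,r,col,M=None):
    f,cx,cy,k=K(c); M=T(c) if M is None else M
    d=np.array([(col-cx)/f,(r-cy)/f,1.]); return M[:3,3],M[:3,:3]@d
def atz(c,r,col,z,M=None):
    o,d=ray(c,r,col,M); return o+d*(z-o[2])/d[2]
def atd(c,r,col,dep,M=None):
    o,d=ray(c,r,col,M); return o+d*dep
def proj(c,p,M=None):
    f,cx,cy,k=K(c); M=T(c) if M is None else M
    q=M[:3,:3].T@(np.asarray(p)-M[:3,3]); return cy+f*q[1]/q[2],cx+f*q[0]/q[2]
E
python3 - <<'E'
from h import *
print(sense())
for c in ['scene','side','wrist']:
    p,d=read_camera(c); save(c+'0.png',p); np.save(c+'0.npy',d); print(c,get_calibration(c))
E
```

```text
{'time_s': 0.0, 'joint_pos': array([ 1.26000199e+00,  4.23811618e-01,  1.63066280e+00, -6.50762593e-07,
        1.08862263e+00, -1.89767897e-02]), 'joint_velocities': array([ 4.73624484e-05,  9.40107229e-04, -1.36648601e-03, -1.57455859e-03,
        8.74737349e-04, -4.31614713e-04]), 'tau': array([ 3.31719231e-03, -5.44613135e+01, -2.73676139e+01,  6.44721254e-02,
        2.25929398e-02, -1.43694238e-04]), 'eef_pos': array([0.17960255, 0.59806671, 0.22193064]), 'orientation': array([ 1.45391417e-01,  9.89373928e-01, -7.42042679e-04, -1.23180991e-04]), 'wrist_force': array([ 0.1558897 , -0.2212896 , -0.10042151]), 'moment': array([0.01254576, 0.0416944 , 0.01376689]), 'gripper_width': 0.0877345806163533}
scene {'vertical_fov': 55.563343377980246, 'cx': 281.41990394104585, 'cy': 210.47459173889266, 'extrinsics': array([[ 0.3287654 ,  0.79219108, -0.51414649,  1.0346289 ],
       [ 0.94435315, -0.28181597,  0.16963754, -0.09292772],
       [-0.01050934, -0.54130681, -0.84075947,  0.89961448],
       [ 0.        ,  0.        ,  0.        ,  1.        ]])}
side {'vertical_fov': 51.92022946526736, 'cx': 276.1023097398678, 'cy': 205.0188648897928, 'extrinsics': array([[ 0.86653789, -0.26601173,  0.42231487,  0.09482986],
       [-0.49910325, -0.4666377 ,  0.73016793, -0.66434255],
       [ 0.00283481, -0.8434969 , -0.53712656,  0.6093316 ],
       [ 0.        ,  0.        ,  0.        ,  1.        ]])}
wrist {'vertical_fov': 64.63844366388098, 'cx': 279.038608178982, 'cy': 213.23722075208804, 'hand_eye': array([[-9.45129065e-04, -9.58046118e-01, -2.86612530e-01,
         7.83593137e-02],
       [ 9.99999440e-01, -1.04174620e-03,  1.84612883e-04,
         6.65399210e-04],
       [-4.75445169e-04, -2.86612195e-01,  9.58046566e-01,
        -1.61259460e-01],
       [ 0.00000000e+00,  0.00000000e+00,  0.00000000e+00,
         1.00000000e+00]])}
```

View pics/scene0.png

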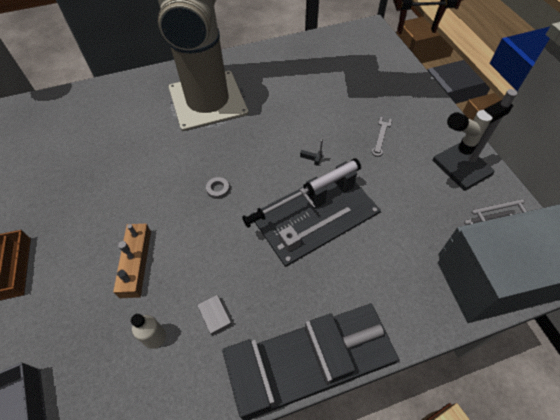

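View pics/side0.png

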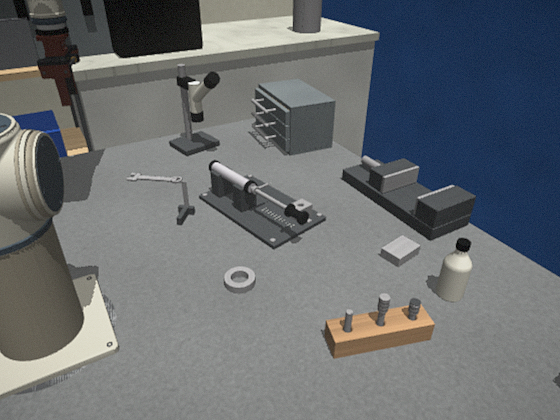

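View pics/wrist0.png

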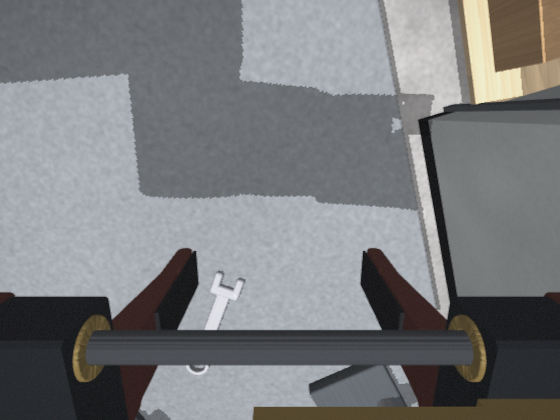

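The tall pin looks to be the middle one in the rack (side [307,383], scene [247,124]). The fixture is in view in both pictures, with the grip at scene [218,254] and the bore at about [236,289].

```bash
python3 - <<'E'
from h import *
for c in ['scene','side']:
    d=np.load(c+'0.npy')
    for t,z in [('setpin_head',.085),('setpin_center',.055),('rider_hole0',.048),('rod_grip',.08),('pointer_tip',.08),('rod',.08),('fixture',0.),('rack',0),('shortpin_center',.041),('dowel_center',.045),('ringgauge',0),('gaugeblock',0),('oil',0),('spanner',0),('bevel',0)]:
        for r in landmark_of(c,t)[:2]:
            a,b=r['location']; print(c,t,round(r['score'],2),np.round([a,b],1),atz(c,a,b,z).round(4), 'depthpt',atd(c,a,b,d[int(a),int(b)]).round(3))
p,_=read_camera('scene'); save('sc_crop.png',cv2.resize(p[150:310,90:400],None,fx=2.5,fy=2.5,interpolation=cv2.INTER_CUBIC))
p,_=read_camera('side'); save('si_crop.png',cv2.resize(p[150:360,190:440],None,fx=2.8,fy=2.8,interpolation=cv2.INTER_CUBIC))
E
```

```text
scene setpin_head 0.62 [243.2 123.9] [ 0.4993 -0.3025  0.085 ] depthpt [ 0.509 -0.299  0.1  ]
scene rider_hole0 0.64 [237.2 289.1] [0.5932 0.0711 0.048 ] depthpt [0.581 0.075 0.025]
scene rod_grip 0.57 [218.2 255.2] [0.5331 0.0054 0.08  ] depthpt [0.539 0.004 0.089]
scene pointer_tip 0.65 [186.5 220. ] [ 0.4123 -0.0512  0.08  ] depthpt [ 0.355 -0.047  0.004]
scene pointer_tip 0.59 [206.  312.1] [0.5464 0.1479 0.08  ] depthpt [0.507 0.167 0.015]
scene rod 0.95 [190.6 302.3] [0.4947 0.1417 0.08  ] depthpt [0.501 0.139 0.089]
scene fixture 0.79 [207.6 305.3] [0.4974 0.1522 0.    ] depthpt [0.503 0.149 0.01 ]
scene rack 0.73 [333.7 153.8] [ 0.6993 -0.2898  0.    ] depthpt [ 0.73  -0.272  0.082]
scene rack 0.71 [263.6 132.7] [ 0.5089 -0.3109  0.    ] depthpt [ 0.534 -0.301  0.042]
scene shortpin_center 0.43 [277.6 125.2] [ 0.563  -0.3224  0.041 ] depthpt [ 0.576 -0.316  0.064]
scene shortpin_center 0.26 [315.2 217.5] [ 0.7207 -0.1418  0.041 ] depthpt [ 0.715 -0.143  0.025]
scene dowel_center 0.51 [232.5 134.5] [ 0.4514 -0.2842  0.045 ] depthpt [ 0.458 -0.282  0.055]
scene ringgauge 0.64 [
[... 1554 characters left out ...]
 0.044]
side dowel_center 0.51 [325.4 346.2] [ 0.4522 -0.2851  0.045 ] depthpt [ 0.447 -0.291  0.054]
side ringgauge 0.65 [286.4 242.7] [ 0.3617 -0.0688  0.    ] depthpt [ 0.354 -0.087  0.018]
side gaugeblock 0.76 [255.3 399.7] [ 0.7089 -0.1528  0.    ] depthpt [ 0.682 -0.175  0.027]
side gaugeblock 0.19 [192.1 254.5] [0.5553 0.251  0.    ] depthpt [0.495 0.132 0.079]
side oil 0.6 [293.7 448.2] [ 0.7076 -0.2906  0.    ] depthpt [ 0.684 -0.305  0.023]
side oil 0.55 [190.4 254.6] [0.5598 0.2591 0.    ] depthpt [0.494 0.128 0.086]
side spanner 0.86 [181.8 154. ] [0.3315 0.4449 0.    ] depthpt [ 0.333  0.45  -0.003]
side bevel 0.81 [215.5 182.3] [0.343  0.2388 0.    ] depthpt [0.335 0.209 0.02 ]
```

View pics/sc_crop.png

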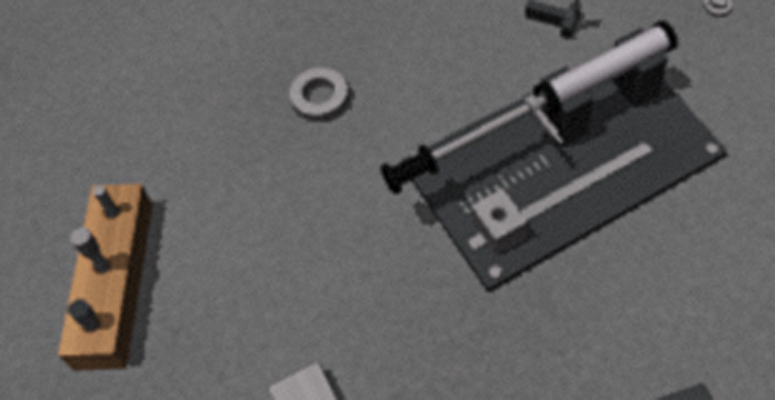

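View pics/si_crop.png

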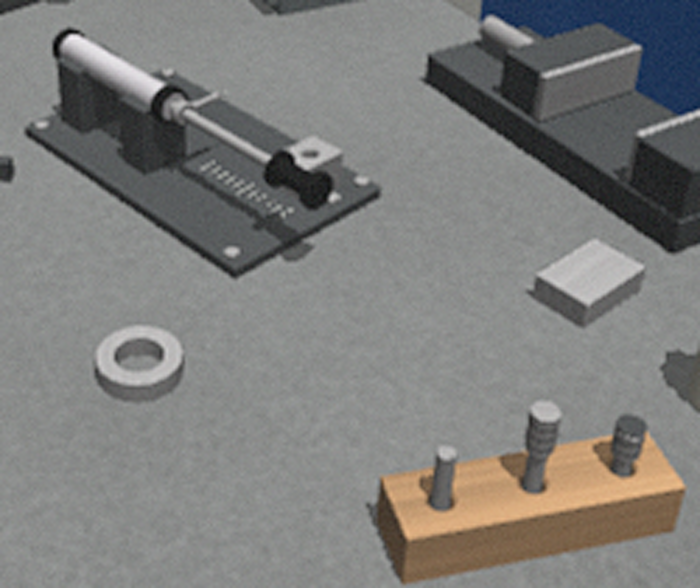

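>>> {"fn": "carry_out", "kwargs": {"targets": [[[-28.8, -26.2, 0], 0, -1], [[-28.8, -26.2, 0], 0, -1], [[-28.8, -26.2, 0], 0, -1], [[-28.8, -26.2, 0], 0, -1], [[-28.8, -26.2, 0], 0, -1], [[-28.8, -26.2, 0], 0, -1], [[-28.8, -26.2, 0], 0, -1], [[-28.8, -26.2, 0], 0, -1], [[-28.8, -26.2, 0], 0, -1], [[-28.8, -26.2, 0], 0, -1], [[-28.8, -26.2, 0], 0, -1], [[-28.8, -26.2, 0], 0, -1]]}}

```text
time_s: 2.75
eef_pos: [0.421, 0.1963, 0.223]
orientation: [0.145, 0.989, 0.0, 0.0]
wrist_force: [0.7, -0.2, 0.2]
gripper_width: 0.0877
```

>>> {"fn": "carry_out", "kwargs": {"targets": [[[-18.5, -37, 0], 0, -1], [[-18.5, -37, 0], 0, -1], [[-18.5, -37, 0], 0, -1], [[-18.5, -37, 0], 0, -1], [[-18.5, -37, 0], 0, -1], [[-18.5, -37, 0], 0, -1], [[-18.5, -37, 0], 0, -1], [[-18.5, -37, 0], 0, -1], [[-18.5, -37, 0], 0, -1], [[-18.5, -37, 0], 0, -1], [[-18.5, -37, 0], 0, -1], [[-18.5, -37, 0], 0, -1]]}}

```text
time_s: 3.75
eef_pos: [0.5051, -0.2933, 0.2228]
orientation: [0.146, 0.989, -0.0, 0.0]
wrist_force: [-0.0, 0.3, 0.1]
gripper_width: 0.0877
```

```bash
python3 - <<'E'
from h import *
M=T('wrist'); print(sense()['eef_pos'])
p,d=read_camera('wrist'); save('w1.png',p); np.save('w1.npy',d)
for t,z in [('setpin_head',.085),('setpin_center',.055),('shortpin_center',.041),('dowel_center',.045),('rack',0)]:
    for r in landmark_of('wrist',t)[:2]:
        a,b=r['location']; print(t,round(r['score'],2),np.round([a,b],1),atz('wrist',a,b,z,M).round(4),d[int(a),int(b)])
# depth: points on the top of pin
f,cx,cy,k=K('wrist')
rr,cc=np.mgrid[0:420,0:560]; 
P=np.stack([(cc-cx)/f*d,(rr-cy)/f*d,d],-1)@M[:3,:3].T+M[:3,3]
m=(d>0)&(np.hypot(P[...,0]-.504,P[...,1]+.305)<.03)&(P[...,2]>.09)&(P[...,2]<.108)
print(m.sum(),P[m].mean(0),P[m].min(0),P[m].max(0),np.median(P[m][:,2]))
E
```

```text
[ 0.5051481  -0.29332007  0.22284091]
setpin_head 0.94 [210.5 270.9] [ 0.5113 -0.3024  0.085 ] 0.29782987
setpin_center 0.93 [201.8 272.1] [ 0.5109 -0.3017  0.055 ] 0.31159693
shortpin_center 0.72 [190.1 271.2] [ 0.5018 -0.3002  0.041 ] 0.35306415
shortpin_center 0.65 [253.3 268.5] [ 0.5701 -0.3245  0.041 ] 0.34455797
dowel_center 0.46 [143.3 271.3] [ 0.4552 -0.2856  0.045 ] 0.29886532
dowel_center 0.27 [325.1 327. ] [ 0.6766 -0.2849  0.045 ] 0.40719026
rack 0.86 [188.2 269.3] [ 0.5076 -0.3053  0.    ] 0.35283595
rack 0.25 [203.3 268.9] [ 0.525  -0.3112  0.    ] 0.30466783
340 [ 0.50998222 -0.30326603  0.09842807] [ 0.50204418 -0.31239806  0.09049924] [ 0.51967272 -0.29456975  0.1011868 ] 0.09899869859145521
```

View pics/w1.png

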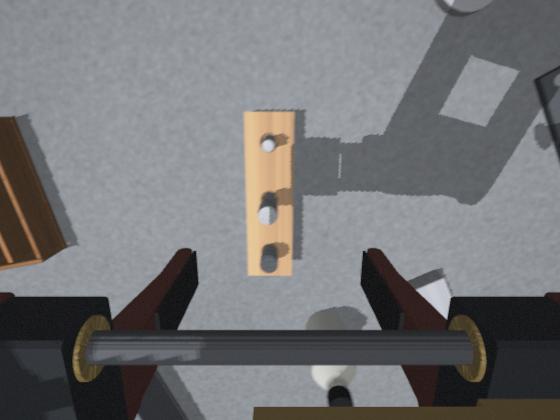

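The wrist view shows the tall pin's head at [210,269], with the rack running along the image's vertical. The jaws therefore already open across the rack, clear of the neighbouring pins.

>>> {"fn": "carry_out", "kwargs": {"targets": [[[-7.6, -7.8, 0], 0, -1], [[0, 0, 30], 0, -1], [[0, 0, 30], 0, -1], [[0, 0, 30], 0, -1], [[0, 0, 15], 0, -1], [[0, 0, 0], 0, -1]]}}

```text
time_s: 4.55
eef_pos: [0.5086, -0.2987, 0.1143]
orientation: [0.145, 0.989, 0.001, -0.003]
wrist_force: [-1.3, -0.5, 0.8]
gripper_width: 0.0878
```

```bash
python3 - <<'E'
from h import *
M=T('wrist'); print(sense()['eef_pos'])
p,d=read_camera('wrist'); save('w2.png',p)
for t,z in [('setpin_head',.085),('setpin_center',.055)]:
    for r in landmark_of('wrist',t)[:2]:
        a,b=r['location']; print(t,round(r['score'],2),np.round([a,b],1),atz('wrist',a,b,z,M).round(4),d[int(a),int(b)])
f,cx,cy,k=K('wrist')
rr,cc=np.mgrid[0:420,0:560]; 
P=np.stack([(cc-cx)/f*d,(rr-cy)/f*d,d],-1)@M[:3,:3].T+M[:3,3]
m=(d>0)&(np.hypot(P[...,0]-.51,P[...,1]+.303)<.02)&(P[...,2]>.095)&(P[...,2]<.108)
print(m.sum(),P[m].mean(0),P[m].min(0),P[m].max(0),np.median(P[m][:,2]))
E
```

```text
[ 0.5085533  -0.29866299  0.11428563]
setpin_head 0.72 [250.3 269.8] [ 0.5095 -0.3042  0.085 ] 0.19083855
setpin_head 0.41 [236.3 270.8] [ 0.5008 -0.3008  0.085 ] 0.20962176
setpin_center 0.96 [236.8 272.7] [ 0.512  -0.3036  0.055 ] 0.20893206
729 [ 0.50997616 -0.30358111  0.09899494] [ 0.50161692 -0.31234227  0.09504024] [ 0.51933115 -0.29498899  0.10081419] 0.09911189683404686
```

View pics/w2.png

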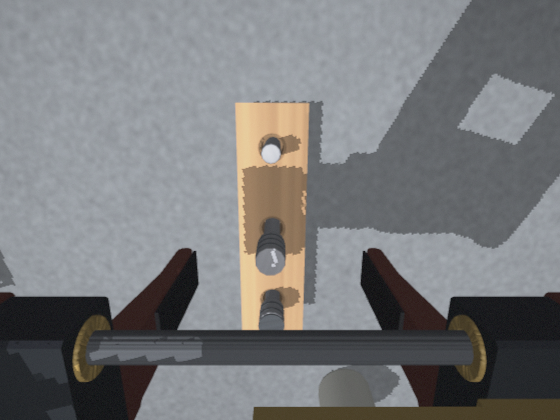

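>>> {"fn": "carry_out", "kwargs": {"targets": [[[-2.0, -4.0, 0], 0, -1], [[0, 0, 20], 0, -1], [[0, 0, 20], 0, -1], [[0, 0, 8], 0, -1], [[0, 0, 0], 0, -1], [[0, 0, 0], 0, -1]]}}

```text
time_s: 5.2
eef_pos: [0.5114, -0.3055, 0.0704]
orientation: [0.145, 0.989, -0.0, 0.0]
wrist_force: [0.2, -0.3, 0.9]
gripper_width: 0.0876
```

>>> {"fn": "carry_out", "kwargs": {"targets": [[[1.8, 1.5, 3], 0, -1], [[0, 0, 0], 0, -0.3], [[0, 0, 0], 0, 1], [[0, 0, 0], 0, 1], [[0, 0, 0], 0, 1], [[0, 0, 0], 0, 1], [[0, 0, 0], 0, 1], [[0, 0, 0], 0, 1], [[0, 0, 0], 0, 1]], "newtons": 30}}

```text
time_s: 5.95
eef_pos: [0.5097, -0.3032, 0.0667]
orientation: [0.145, 0.989, -0.0, 0.0]
wrist_force: [-0.3, -1.2, -0.9]
gripper_width: 0.0378
```

>>> {"fn": "carry_out", "kwargs": {"targets": [[[0, 0, 0], 0, 1], [[0, 0, 0], 0, 1], [[0, 0, 0], 0, 1], [[0, 0, 0], 0, 1], [[0, 0, 0], 0, 1], [[0, 0, 0], 0, 1], [[0, 0, 0], 0, 1]]}}

```text
time_s: 6.53
eef_pos: [0.5097, -0.3032, 0.0667]
orientation: [0.145, 0.989, -0.0, -0.0]
wrist_force: [0.7, 0.3, 0.1]
gripper_width: 0.0173
```

>>> {"fn": "carry_out", "kwargs": {"targets": [[[0, 0, -10], 0, 1], [[0, 0, -15], 0, 1], [[0, 0, -20], 0, 1], [[0, 0, -25], 0, 1], [[0, 0, -25], 0, 1], [[0, 0, -20], 0, 1], [[0, 0, -15], 0, 1], [[0, 0, 0], 0, 1], [[0, 0, 0], 0, 1]]}}

```text
time_s: 7.28
eef_pos: [0.51, -0.3034, 0.1977]
orientation: [0.145, 0.989, -0.0, 0.001]
wrist_force: [0.2, 0.7, -1.2]
gripper_width: 0.0175
```

```bash
python3 - <<'E'
from h import *
print(sense())
p,d=read_camera('wrist'); save('w3.png',p)
q,_=read_camera('side'); save('s3.png',q)
E
```

```text
{'time_s': 7.2833, 'joint_pos': array([-5.56637422e-01,  4.05822329e-01,  1.72280230e+00,  1.89946361e-05,
        1.01087622e+00, -1.83562180e+00]), 'joint_velocities': array([ 1.68291248e-03,  3.25565712e-02,  2.82519882e-02,  6.96148105e-05,
       -6.36137201e-03, -4.08470445e-04]), 'tau': array([ 4.92535299e-03, -5.39814520e+01, -2.71478105e+01, -2.94977962e-02,
        1.22568654e-01, -5.11457347e-04]), 'eef_pos': array([ 0.5100345 , -0.30336   ,  0.19768972]), 'orientation': array([ 1.45393738e-01,  9.89373320e-01, -4.10224666e-04,  9.62127216e-04]), 'wrist_force': array([ 0.15280775,  0.74627682, -1.22893615]), 'moment': array([ 0.00299395, -0.02171222, -0.03739735]), 'gripper_width': 0.017462761830202646}
```

View pics/w3.png

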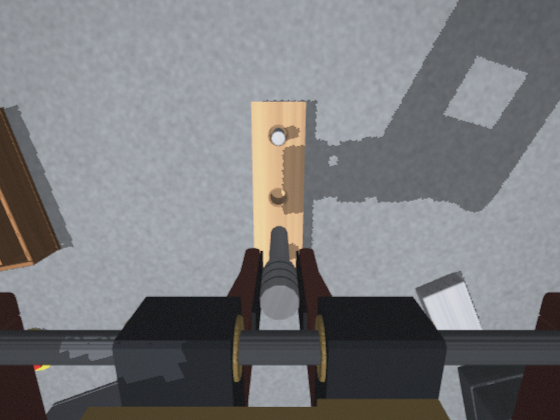

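View pics/s3.png

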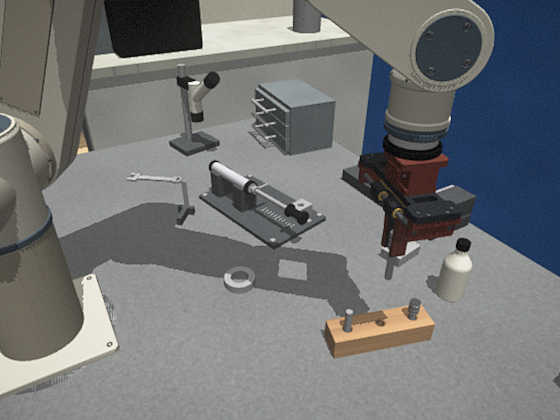

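The pin is held upright and the middle rack hole is empty. Next I carry it towards the rider, stopping beside it so the bore is in view.

>>> {"fn": "carry_out", "kwargs": {"targets": [[[-1, 20, -4], 0, 1], [[-1.7, 32, 0], 0, 1], [[-1.7, 38, 0], 0, 1], [[-1.7, 38, 0], 0, 1], [[-1.7, 38, 0], 0, 1], [[-1.7, 38, 0], 0, 1], [[-1.7, 38, 0], 0, 1], [[-1.7, 38, 0], 0, 1], [[-1.7, 38, 0], 0, 1], [[-1.7, 38, 0], 0, 1], [[-1.7, 36, 0], 0, 1], [[-1, 25, 0], 0, 1]]}}

```text
time_s: 8.38
eef_pos: [0.6477, 0.0938, 0.1988]
orientation: [0.145, 0.989, -0.0, -0.001]
wrist_force: [0.2, -0.2, 0.2]
gripper_width: 0.0172
```

>>> {"fn": "carry_out", "kwargs": {"targets": [[[0, 0, 0], -6.5, 1], [[0, 0, 0], -6.5, 1], [[0, 0, 0], -6.5, 1], [[0, 0, 0], -6.5, 1], [[0, 0, 0], -6.5, 1], [[0, 0, 0], 0, 1], [[0, 0, 0], 0, 1], [[0, 0, 0], 0, 1]]}}

```text
time_s: 9.05
eef_pos: [0.6474, 0.0907, 0.1997]
orientation: [-0.136, 0.991, 0.0, -0.001]
wrist_force: [0.2, 0.4, -0.7]
gripper_width: 0.017
```

```bash
cat >> h.py <<'E'
def cloud(c,d,M):
    f,cx,cy,k=K(c); rr,cc=np.mgrid[0:420,0:560]
    return np.stack([(cc-cx)/f*d,(rr-cy)/f*d,d],-1)@M[:3,:3].T+M[:3,3]
E
python3 - <<'E'
from h import *
s=sense();M=T('wrist'); print(s['eef_pos'],s['orientation'],s['joint_pos'].round(2))
p,d=read_camera('wrist'); save('w4.png',p); np.savez('w4.npz',d=d,M=M,p=p)
Rt=R.from_quat(s['orientation']).as_matrix(); print(proj('wrist',s['eef_pos']+Rt@[0,0,.056],M))
for t,z in [('setpin',.0),('rider_hole0',.048),('rod_grip',.08),('pointer_tip',.08),('rod',.08)]:
    for r in landmark_of('wrist',t)[:2]:
        a,b=r['location']; print(t,round(r['score'],2),np.round([a,b],1),atz('wrist',a,b,z,M).round(4),d[int(a),int(b)],atd('wrist',a,b,d[int(a),int(b)],M).round(4))
P=cloud('wrist',d,M); np.save('P4.npy',P)
E
```

```text
[0.64741276 0.09065151 0.19969649] [-1.35635260e-01  9.90758516e-01  2.77210560e-05 -7.98377153e-04] [ 0.12  0.49  1.58  0.    1.07 -1.72]
(np.float64(231.18494496222434), np.float64(278.524894600797))
setpin 0.87 [234.1 281. ] [0.6995 0.108  0.    ] 0.21278498 [0.6429 0.0911 0.161 ]
rider_hole0 0.92 [131.7 274. ] [0.5882 0.0698 0.048 ] 0.33325756 [0.5897 0.0698 0.0183]
rod_grip 0.74 [ 30.2 211.1] [0.5271 0.0041 0.08  ] 0.24357077 [0.5286 0.0063 0.0893]
pointer_tip 0.79 [114.3 380.4] [0.5502 0.1494 0.08  ] 0.3352512 [0.5448 0.1688 0.0113]
rod 0.62 [ 45.2 391.6] [0.5001 0.1398 0.08  ] 0.24755765 [0.5022 0.1378 0.0881]
```

View pics/w4.png

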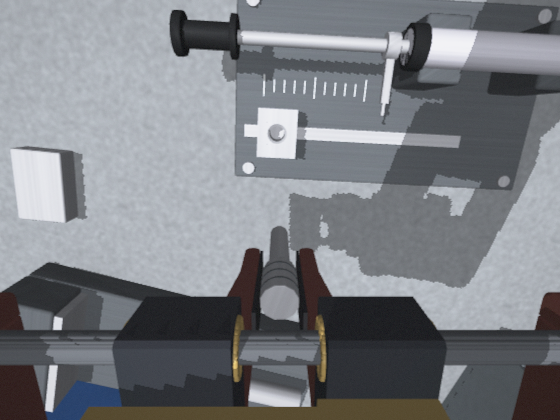

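```bash
python3 - <<'E'
from h import *
z=np.load('w4.npz'); d,M,p=z['d'],z['M'],z['p']; P=cloud('wrist',d,M)
reg=np.zeros((420,560),bool); reg[95:175,240:320]=1
m=reg&(P[...,2]>.04)&(P[...,2]<.056)
print('top z',np.median(P[m][:,2]),m.sum())
pts=np.argwhere(m)[:,::-1].astype(np.float32)
hull=cv2.convexHull(pts); print('rect px',cv2.minAreaRect(hull))
w=np.array([atz('wrist',v,u,.048,M)[:2] for u,v in cv2.convexHull(pts)[:,0]],np.float32)*1000
print('rect mm',cv2.minAreaRect(w), 'centroid mm of hull', (lambda q:(q['m10']/q['m00'],q['m01']/q['m00']))(cv2.moments(w)))
full=np.zeros((420,560),np.uint8); cv2.fillConvexPoly(full,hull.astype(np.int32),1)
full=cv2.erode(full,np.ones((7,7)))
hole=(full>0)&(~m); ys,xs=np.nonzero(hole); print('hole px (depth)',len(xs),ys.mean(),xs.mean(),ys.min(),ys.max(),xs.min(),xs.max()); print(atz('wrist',ys.mean(),xs.mean(),.048,M))
save('w4c.png',cv2.resize(p[95:175,225:325],None,fx=7,fy=7,interpolation=cv2.INTER_CUBIC))
# rod axis: points near z>.07 row 25..60, col 245..375
mr=np.zeros_like(reg); mr[25:60,245:375]=1; mr&=(P[...,2]>.078)&(P[...,2]<.09)
q=P[mr]; l=cv2.fitLine(q[:,:2].astype(np.float32),cv2.DIST_HUBER,0,.001,.001).ravel(); print('rod',l,np.degrees(np.arctan2(l[1],l[0])),np.percentile(q[:,2],[5,50,95]))
# tube
mr=np.zeros_like(reg); mr[15:80,430:555]=1; mr&=(P[...,2]>.085)&(P[...,2]<.1)
q=P[mr]; l=cv2.fitLine(q[:,:2].astype(np.float32),cv2.DIST_HUBER,0,.001,.001).ravel(); print('tube',l,np.degrees(np.arctan2(l[1],l[0])))
E
```

```text
top z 0.047230484447519705 1733
rect px ((276.964599609375, 133.1369171142578), (39.66106414794922, 49.09096908569336), 3.1798300743103027)
rect mm ((589.11669921875, 72.967041015625), (43.88327407836914, 35.89208221435547), 12.566441535949707) centroid mm of hull (589.1015117642938, 72.99549179991236)
hole px (depth) 188 133.0904255319149 277.02127659574467 111 152 263 294
[0.58865946 0.07283656 0.048     ]
rod [ 0.20737302 -0.97826195  0.5123473   0.09128314] -78.03155 [0.0803859  0.08333362 0.08507896]
tube [ 0.19566603 -0.9806706   0.48611584  0.21006651] -78.71636
```

View pics/w4c.png

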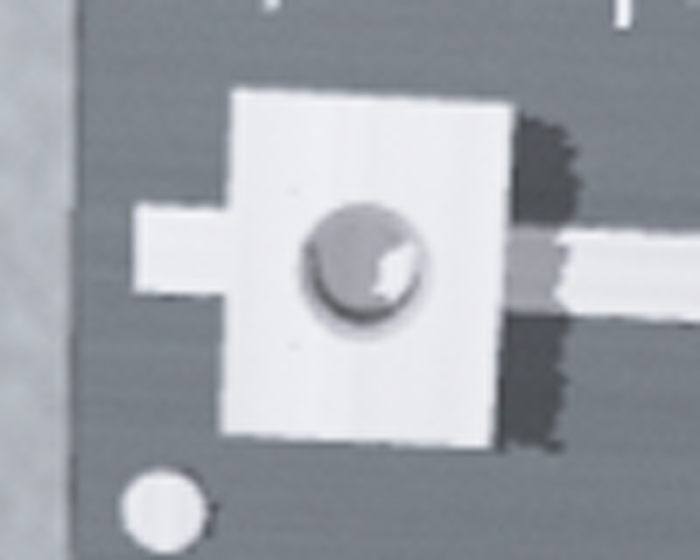

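The bore is at world (0.589, 0.073): the block's top measures 43.9 x 35.9 mm, which matches the given size. Next I check how the pin sits in the fingers.

```bash
python3 - <<'E'
from h import *
z=np.load('w4.npz'); d,M,p=z['d'],z['M'],z['p'].copy()
H=np.array(get_calibration('wrist')['hand_eye'])
big=cv2.resize(p[215:325,235:325],None,fx=6,fy=6,interpolation=cv2.INTER_CUBIC)
def pt(x): 
    r,c=proj('wrist',x,H); return (int((c-235+.5)*6),int((r-215+.5)*6))
t=np.linspace(0,2*np.pi,60)
for r,h,col in [(6,56,(255,0,0)),(6,-4,(0,255,0)),(9,-4,(0,255,0)),(9,-34,(0,0,255))]:
    poly=np.array([pt([r/1e3*np.cos(a),r/1e3*np.sin(a),h/1e3]) for a in t]); cv2.polylines(big,[poly],True,col,1)
save('w4p.png',big)
# depth cloud of pin in tool coords
f,cx,cy,k=K('wrist'); rr,cc=np.mgrid[0:420,0:560]
Q=np.stack([(cc-cx)/f*d,(rr-cy)/f*d,d],-1)@H[:3,:3].T+H[:3,3]
m=(abs(Q[...,0])<.03)&(abs(Q[...,1])<.0075)&(Q[...,2]<.062)&(Q[...,2]>-.045)&(rr<320)
q=Q[m]; 
for a,b in [(-40,-30),(-5,5),(5,15),(15,25),(25,35),(35,45),(45,60)]:
    s=q[(q[:,2]*1e3>a)&(q[:,2]*1e3<b)]*1e3
    if len(s)>4: print(a,b,len(s),'x max',np.percentile(s[:,0],[10,50,95]).round(1),'y',s[:,1].min().round(1),s[:,1].max().round(1),'zmax',s[:,2].max().round(1))
E
```

```text
-40 -30 1095 x max [-7.2 -0.6  6.6] y -7.5 7.5 zmax -30.0
-5 5 45 x max [3.3 5.5 7.1] y -6.5 7.0 zmax 5.0
5 15 140 x max [1.4 3.4 4.3] y -5.3 6.0 zmax 14.9
15 25 122 x max [0.7 3.2 4.3] y -5.1 6.3 zmax 24.8
25 35 109 x max [0.9 3.3 4.2] y -5.3 6.0 zmax 35.0
35 45 91 x max [0.6 3.4 4.2] y -5.0 6.3 zmax 44.9
45 60 90 x max [0.9 3.2 4.2] y -5.2 5.9 zmax 56.5
```

View pics/w4p.png

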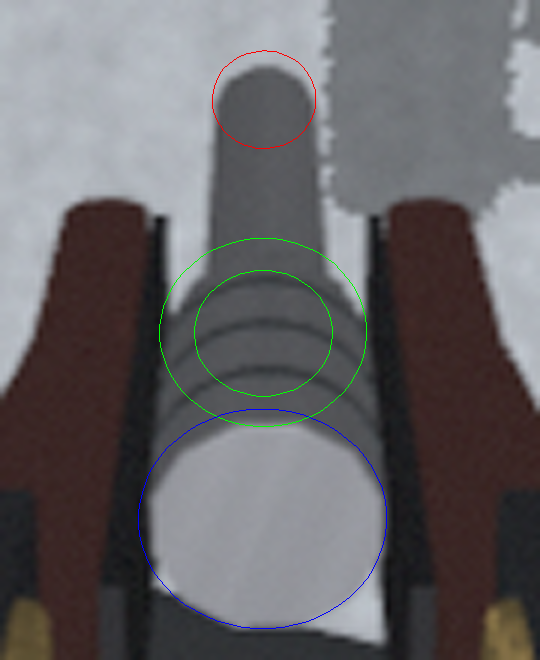

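>>> {"fn": "carry_out", "kwargs": {"targets": [[[12, -1, 10], 0, 1], [[12, -1, 25], 0, 1], [[12, -1, 25], 0, 1], [[0, 0, 15], 3, 1], [[0, 0, 8], 0, 1], [[0, 0, 0], 0, 1], [[0, 0, 0], 0, 1], [[0, 0, 0], 0, 1]]}}

```text
time_s: 10.02
eef_pos: [0.6153, 0.0783, 0.1189]
orientation: [-0.112, 0.994, -0.0, 0.001]
wrist_force: [0.5, -0.2, -0.3]
gripper_width: 0.0171
```

```bash
cat > m.py <<'E'
from h import *
import sys
n=sys.argv[1]
s=sense(); M=T('wrist'); print(s['eef_pos'],s['orientation'].round(4),s['joint_velocities'].round(3))
p,d=read_camera('wrist'); save(n+'.png',p); P=cloud('wrist',d,M)
Rt=M[:3,:3]@np.array(get_calibration('wrist')['hand_eye'])[:3,:3].T
H=np.array(get_calibration('wrist')['hand_eye'])
f,cx,cy,k=K('wrist'); rr,cc=np.mgrid[0:420,0:560]
Q=np.stack([(cc-cx)/f*d,(rr-cy)/f*d,d],-1)@H[:3,:3].T+H[:3,3]
m=(P[...,2]>.044)&(P[...,2]<.052)&(np.hypot(P[...,0]-.589,P[...,1]-.073)<.03)
print('topz',np.median(P[m][:,2]),m.sum())
w=cv2.convexHull((P[m][:,:2]*1000).astype(np.float32)); print('block',cv2.minAreaRect(w))
# in tool coords
c=np.array([*cv2.minAreaRect(w)[0],48])/1e3; print('block centre in tool mm',(Rt.T@(c-s['eef_pos'])*1e3).round(2))
m=(abs(Q[...,0])<.03)&(abs(Q[...,1])<.0075)&(Q[...,2]<.06)&(Q[...,2]>-.045)&(rr<320)
q=Q[m]
for a,b in [(-5,5),(5,15),(15,25),(25,35),(35,45),(45,54)]:
    u=q[(q[:,2]*1e3>a)&(q[:,2]*1e3<b)]*1e3
    if len(u)>4: print(a,b,len(u),'x',np.percentile(u[:,0],[95]).round(1),'y',u[:,1].min().round(1),u[:,1].max().round(1))
E
python3 m.py w5
```

```text
[0.61530821 0.07828516 0.11886398] [-0.1117  0.9937 -0.      0.0011] [-0.001 -0.007 -0.001 -0.001 -0.001  0.004]
topz 0.0471980684774615 2753
block ((588.916259765625, 72.87411499023438), (43.98480224609375, 36.16750717163086), 12.811299324035645)
block centre in tool mm [27.09  0.6  70.8 ]
-5 5 50 x [6.8] y -7.4 6.0
5 15 133 x [4.3] y -5.2 6.1
15 25 129 x [4.3] y -5.1 6.3
25 35 106 x [4.4] y -5.2 6.0
35 45 88 x [4.2] y -4.9 6.3
45 54 73 x [4.1] y -5.1 5.9
```

View pics/w5.png

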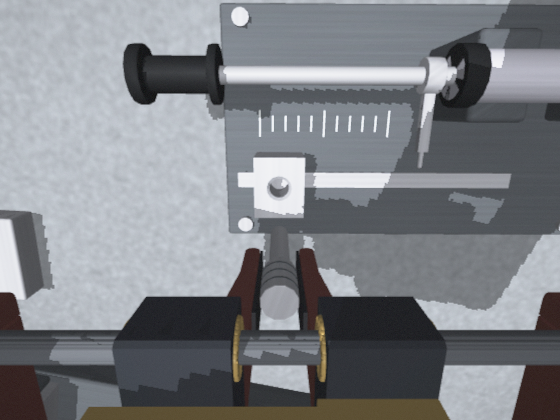

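>>> {"fn": "carry_out", "kwargs": {"targets": [[[10, 0, 0], 0, 1], [[10, 0, 0], 0, 1], [[8.6, 0.1, 0], 0, 1], [[0, 0, 0], 0, 1], [[0, 0, 0], 0, 1], [[0, 0, 0], 0, 1]]}}

```text
time_s: 10.57
eef_pos: [0.5863, 0.0718, 0.118]
orientation: [-0.111, 0.994, -0.0, 0.0]
wrist_force: [-0.3, 0.6, -0.9]
gripper_width: 0.0174
```

```bash
python3 m.py w6
```

```text
[0.58633732 0.07183863 0.11804445] [-1.113e-01  9.938e-01 -0.000e+00  4.000e-04] [ 0.001  0.007 -0.011  0.001  0.003 -0.001]
topz 0.047245960530787515 2050
block ((589.0057983398438, 72.76530456542969), (44.44689178466797, 36.128177642822266), 12.5747709274292)
block centre in tool mm [-2.75  0.32 70.05]
-5 5 53 x [7.] y -7.4 7.1
5 15 141 x [4.3] y -5.3 6.1
15 25 117 x [4.3] y -5.0 6.3
25 35 111 x [4.3] y -5.2 6.0
35 45 92 x [4.2] y -4.9 6.3
45 54 76 x [4.2] y -5.1 5.8
```

View pics/w6.png

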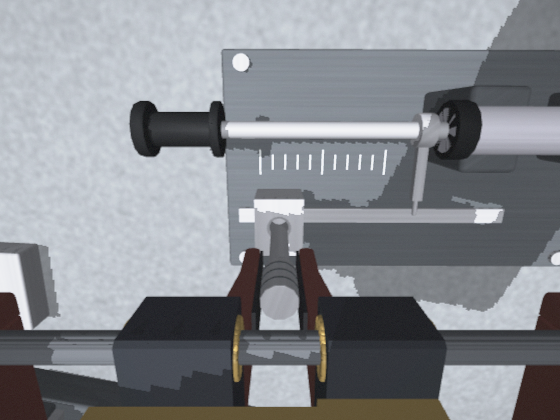

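>>> {"fn": "carry_out", "kwargs": {"targets": [[[-1, -0.2, 5], 0, 1], [[0, 0, 5], 0, 1], [[0, 0, 2], 0, 1], [[0, 0, 2], 0, 1], [[0, 0, 2], 0, 1], [[0, 0, 2], 0, 1], [[0, 0, 2], 0, 1], [[0, 0, 0], 0, 1]]}}

```text
time_s: 11.28
eef_pos: [0.5869, 0.0718, 0.0972]
orientation: [-0.111, 0.994, -0.0, -0.0]
wrist_force: [0.2, 0.6, -1.2]
gripper_width: 0.0175
```

```bash
python3 m.py w7
```

```text
[0.58691351 0.07181687 0.09722208] [-1.113e-01  9.938e-01 -0.000e+00 -3.000e-04] [ 0.    -0.006 -0.005 -0.     0.008  0.001]
topz 0.047209938607112645 2203
block ((588.8341064453125, 72.59916687011719), (44.35529327392578, 36.027584075927734), 12.360037803649902)
block centre in tool mm [-2.08  0.34 49.22]
-5 5 40 x [7.1] y -7.4 6.1
5 15 137 x [4.4] y -5.2 6.1
15 25 127 x [4.3] y -5.1 6.3
25 35 107 x [4.3] y -5.2 6.1
35 45 89 x [4.2] y -4.9 6.3
45 54 678 x [19.5] y -7.3 7.3
```

View pics/w7.png

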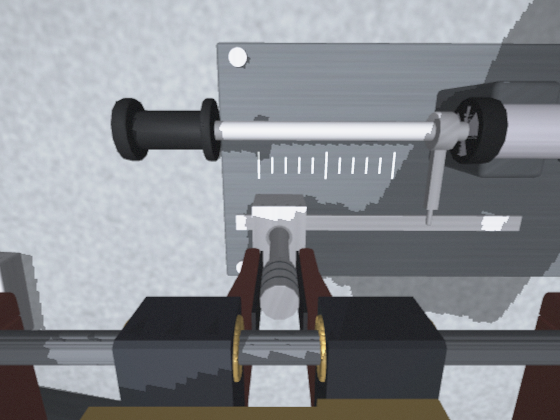

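The pin has entered the bore by about 7 mm with no side load. I go on down.

>>> {"fn": "carry_out", "kwargs": {"targets": [[[-0.3, 0, 3], 0, 1], [[0, 0, 4], 0, 1], [[0, 0, 4], 0, 1], [[0, 0, 4], 0, 1], [[0, 0, 3], 0, 1], [[0, 0, 2], 0, 1], [[0, 0, 1], 0, 1], [[0, 0, 0], 0, 1], [[0, 0, 0], 0, 1]]}}

```text
time_s: 12.08
eef_pos: [0.5875, 0.0719, 0.0767]
orientation: [-0.111, 0.994, -0.0, -0.0]
wrist_force: [-0.6, 0.6, -0.4]
gripper_width: 0.0171
```

>>> {"fn": "carry_out", "kwargs": {"targets": [[[0, 0, 1], 0, 1], [[0, 0, 1], 0, 1], [[0, 0, 0.7], 0, 1], [[0, 0, 0], 0, 1], [[0, 0, 0], 0, 1]]}}

```text
time_s: 12.5
eef_pos: [0.5878, 0.072, 0.0746]
orientation: [-0.111, 0.994, -0.0, 0.0]
wrist_force: [-0.6, -0.6, 4.6]
gripper_width: 0.0173
```

An upward force of 4.6 N at TCP z 0.0746 means the pin is on the bore's floor, where 0.074 was expected. I release it.

>>> {"fn": "carry_out", "kwargs": {"targets": [[[0, 0, 0], 0, 0], [[0, 0, 0], 0, 0], [[0, 0, 0], 0, 0], [[0, 0, 0], 0, 0], [[0, 0, 0], 0, 0], [[0, 0, 0], 0, 0], [[0, 0, 0], 0, 0], [[0, 0, 0], 0, 0]]}}

```text
time_s: 13.17
eef_pos: [0.5874, 0.0719, 0.0739]
orientation: [-0.111, 0.994, -0.0, -0.0]
wrist_force: [0.6, 0.0, 0.5]
gripper_width: 0.0441
```

>>> {"fn": "carry_out", "kwargs": {"targets": [[[0, 0, -8], 0, 0], [[0, 0, -20], 0, 0], [[0, 0, -30], 0, 0], [[0, 0, -30], 0, 0], [[0, 0, -20], 0, 0], [[0, 0, 0], 0, 0], [[0, 0, 0], 0, 0]]}}

```text
time_s: 13.75
eef_pos: [0.5882, 0.072, 0.1836]
orientation: [-0.111, 0.994, -0.0, 0.002]
wrist_force: [0.6, 0.2, -0.1]
gripper_width: 0.0438
```

```bash
python3 - <<'E'
from h import *
s=sense(); M=T('wrist'); print(s['eef_pos'],s['joint_pos'].round(2),s['gripper_width'])
p,d=read_camera('wrist'); save('w8.png',p); P=cloud('wrist',d,M)
for t,z in [('setpin_head',.093),('rod_grip',.08),('pointer_tip',.08),('rod',.08)]:
    for r in landmark_of('wrist',t)[:1]:
        a,b=r['location']; print(t,round(r['score'],2),np.round([a,b],1),atz('wrist',a,b,z,M).round(4),atd('wrist',a,b,d[int(a),int(b)],M).round(4))
m=(d>0)&(np.hypot(P[...,0]-.589,P[...,1]-.073)<.02)&(P[...,2]>.102)&(P[...,2]<.118)
print('pin top',m.sum(),P[m].mean(0),np.median(P[m][:,2]))
np.savez('w8.npz',d=d,M=M,p=p)
q,_=read_camera('side'); save('s8.png',q[130:290,170:370].repeat(3,0).repeat(3,1))
E
```

```text
[0.58818893 0.07202278 0.18357362] [ 0.1   0.42  1.74  0.    0.98 -1.69] 0.04375081364969814
setpin_head 0.71 [216.  278.7] [0.5881 0.0721 0.093 ] [0.5115 0.0551 0.3446]
rod_grip 0.71 [121.1 208.4] [0.5294 0.0035 0.08  ] [0.5288 0.0052 0.0887]
pointer_tip 0.57 [188.  382.1] [0.5502 0.1498 0.08  ] [0.5501 0.1497 0.0803]
rod 0.8 [123.5 390.1] [0.5004 0.1402 0.08  ] [0.5115 0.0551 0.3446]
pin top 437 [0.58830011 0.07254567 0.10698757] 0.10718859713365683
```

View pics/w8.png

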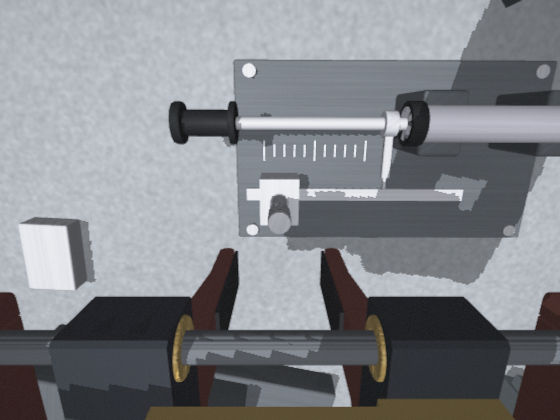

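View pics/s8.png

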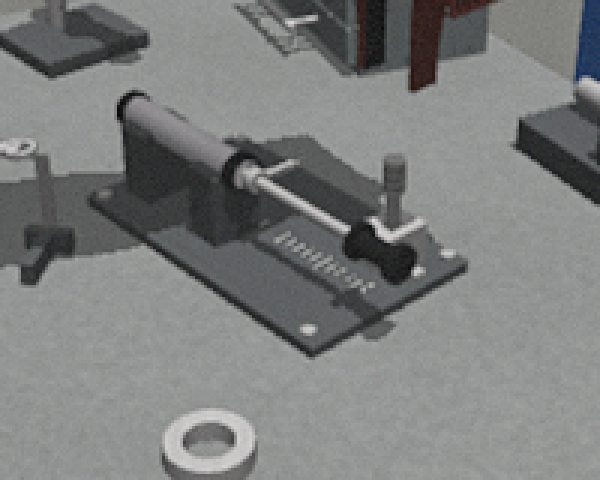

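The pin stands home: its top measures 0.107, where 0.108 was expected, and it is upright. The wrist view shows the pointer about 84 mm from the bore along the rod. Next I move above the grip and turn the jaws across the rod.

>>> {"fn": "carry_out", "kwargs": {"targets": [[[17.9, -13.6, 0], 0, 0], [[17.9, -13.6, 0], 0, 0], [[17.9, -13.6, 0], 0, 0], [[17.9, -13.6, 0], 0, 0], [[0, 0, 0], 7, 0], [[0, 0, 0], 7, 0], [[0, 0, 0], 7, 0], [[0, 0, 0], 7, 0], [[0, 0, 0], 7, 0], [[0, 0, 0], 7, 0], [[0, 0, 0], 7, 0], [[0, 0, 0], 7, 0]]}}

```text
time_s: 15.05
eef_pos: [0.5293, 0.003, 0.1812]
orientation: [0.371, 0.929, -0.0, -0.001]
wrist_force: [1.1, -0.8, 0.2]
gripper_width: 0.0439
```

>>> {"fn": "carry_out", "kwargs": {"targets": [[[0, 0, 0], 7, 0], [[0, 0, 0], 7, 0], [[0, 0, 0], 7, 0], [[0, 0, 0], 7, 0], [[0, 0, 0], 6.3, 0], [[0, 0, 0], 0, 0], [[0, 0, 0], 0, 0], [[0, 0, 0], 0, 0]]}}

```text
time_s: 15.72
eef_pos: [0.5295, 0.003, 0.1816]
orientation: [0.625, 0.781, -0.0, -0.0]
wrist_force: [0.9, -0.1, 0.7]
gripper_width: 0.0442
```

```bash
python3 - <<'E'
from h import *
s=sense(); M=T('wrist'); print(s['eef_pos'],s['orientation'].round(4),s['joint_pos'].round(2),s['gripper_width'])
p,d=read_camera('wrist'); save('w9.png',p); P=cloud('wrist',d,M)
Rt=R.from_quat(s['orientation']).as_matrix()
for t,z in [('rod_grip',.08),('pointer_tip',.08),('rod',.08),('setpin_head',.093)]:
    for r in landmark_of('wrist',t)[:1]:
        a,b=r['location']; w=atz('wrist',a,b,z,M); print(t,round(r['score'],2),np.round([a,b],1),w.round(4),'tool mm',(Rt.T@(w-s['eef_pos'])*1e3).round(1))
Q=(P-s['eef_pos'])@Rt*1e3
# spool profile: along tool x, points with world z>.06, width in y
g=(P[...,2]>.065)&(P[...,2]<.1)&(abs(Q[...,1])<30)
for x in range(-45,60,4):
    u=g&(Q[...,0]>=x)&(Q[...,0]<x+4)
    if u.sum()>5: print(x,u.sum(),'y',Q[u][:,1].min().round(1),Q[u][:,1].max().round(1),'ztop',P[u][:,2].max().round(4))
E
```

```text
[0.52946869 0.00304783 0.18159938] [ 6.248e-01  7.808e-01 -2.000e-04 -3.000e-04] [-0.02  0.34  1.87 -0.    0.93 -0.24] 0.04420759548664828
rod_grip 0.73 [141.4 359.2] [0.5779 0.0742 0.08  ] tool mm [ 58.8  63.  101.6]
pointer_tip 0.86 [ 25.1 354.4] [0.5516 0.1509 0.08  ] tool mm [139.4  54.1 101.6]
rod 0.6 [ 24.4 282.8] [0.5021 0.1403 0.08  ] tool mm [139.9   3.5 101.6]
setpin_head 0.85 [151.  377.9] [0.5903 0.0708 0.093 ] tool mm [52.8 74.3 88.6]
-29 43 y -13.8 15.6 ztop 0.0952
-25 168 y -13.7 17.6 ztop 0.0962
-21 296 y -13.6 17.6 ztop 0.0963
-17 110 y -7.7 11.6 ztop 0.0908
-13 111 y -7.7 11.6 ztop 0.0907
-9 111 y -7.7 11.5 ztop 0.0907
-5 108 y -7.6 11.5 ztop 0.09
-1 117 y -7.6 11.4 ztop 0.09
3 114 y -7.5 11.3 ztop 0.0907
7 118 y -7.5 11.3 ztop 0.0905
11 109 y -7.4 11.3 ztop 0.0906
15 116 y -13.9 16.7 ztop 0.0964
19 321 y -13.9 16.8 ztop 0.0961
23 59 y -2.5 6.3 ztop 0.0854
27 59 y -2.5 6.3 ztop 0.0851
31 60 y -2.5 6.3 ztop 0.0857
35 60 y -2.5 6.2 ztop 0.0852
39 60 y -2.5 6.2 ztop 0.0854
43 63 y -2.5 6.2 ztop 0.0854
47 59 y -2.4 6.2 ztop 0.0857
51 73 y -3.2 6.1 ztop 0.0855
55 65 y -3.2 6.1 ztop 0.0856
59 65 y -3.2 6.1 ztop 0.0859
```

View pics/w9.png

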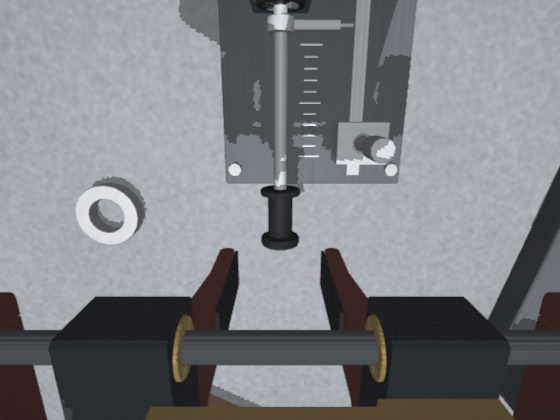

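The barrel spans tool x from -18 to +16 mm and is centred at y = +1.9 mm. The pull needed comes out at about 84 mm from three estimates: 83.6, 84.1 and 84.3.

>>> {"fn": "carry_out", "kwargs": {"targets": [[[-1.2, 1.9, 15], 0, 0], [[0, 0, 25], 0, 0], [[0, 0, 25], 0, 0], [[0, 0, 20], 0, 0], [[0, 0, 15], 0, 0], [[0, 0, 12], 0, 0], [[0, 0, 8], 0, 0], [[0, 0, 0], 0, 0], [[0, 0, 0], 0, 0]]}}

```text
time_s: 16.72
eef_pos: [0.5319, 0.0023, 0.062]
orientation: [0.626, 0.78, -0.0, -0.0]
wrist_force: [0.2, -0.7, -0.4]
gripper_width: 0.0436
```

>>> {"fn": "carry_out", "kwargs": {"newtons": 50, "targets": [[[0, 0, 0], 0, 1], [[0, 0, 0], 0, 1], [[0, 0, 0], 0, 1], [[0, 0, 0], 0, 1], [[0, 0, 0], 0, 1], [[0, 0, 0], 0, 1], [[0, 0, 0], 0, 1], [[0, 0, 0], 0, 1], [[0, 0, 0], 0, 1]]}}

```text
time_s: 17.47
eef_pos: [0.5303, 0.002, 0.0624]
orientation: [0.626, 0.78, -0.001, -0.001]
wrist_force: [-5.6, -2.5, 6.4]
gripper_width: 0.0189
```

```bash
cat > n.py <<'E'
from h import *
import sys
n=sys.argv[1]
s=sense(); print(s['time_s'],s['eef_pos'],s['orientation'].round(4),s['wrist_force'].round(1),s['gripper_width'])
fy=np.array([-.2164,.9763,0])
for c in ['scene','side','wrist']:
    M=T(c); p,d=read_camera(c)
    if c=='scene': save(n+c+'.png',cv2.resize(p[120:290,200:400],None,fx=3.5,fy=3.5,interpolation=cv2.INTER_CUBIC))
    if c=='side': save(n+c+'.png',cv2.resize(p[130:290,170:370],None,fx=3.5,fy=3.5,interpolation=cv2.INTER_CUBIC))
    if c=='wrist': save(n+c+'.png',p)
    for t,z in [('pointer_tip',.08),('rod',.08),('setpin_head',.093),('setpin_center',.063)]:
        for r in landmark_of(c,t)[:1]:
            a,b=r['location']; w=atz(c,a,b,z,M); print(c,t,round(r['score'],2),np.round([a,b],1),w.round(4),'along',round(1e3*(w-[.5889,.0728,0])@fy,1))
E
python3 n.py a
```

```text
17.4667 [0.53027379 0.00201612 0.06235046] [ 0.6259  0.7799 -0.001  -0.0009] [-5.6 -2.5  6.4] 0.01893110038030457
scene pointer_tip 0.69 [187.4 219.9] [ 0.415  -0.0521  0.08  ] along -84.3
scene rod 0.53 [194.6 304.5] [0.5081 0.1426 0.08  ] along 85.6
scene setpin_head 0.66 [225.8 289.1] [0.5878 0.0727 0.093 ] along 0.2
scene setpin_center 0.68 [230.3 289.4] [0.5833 0.0753 0.063 ] along 3.7
side pointer_tip 0.43 [216.1 183.2] [0.3114 0.1169 0.08  ] along 103.2
side rod 0.58 [191.3 251.1] [0.4894 0.1382 0.08  ] along 85.4
wrist setpin_head 0.73 [170.3 458.6] [0.5878 0.074  0.093 ] along 1.4
wrist setpin_center 0.64 [163.5 425.6] [0.588  0.0724 0.063 ] along -0.2
```

View pics/ascene.png

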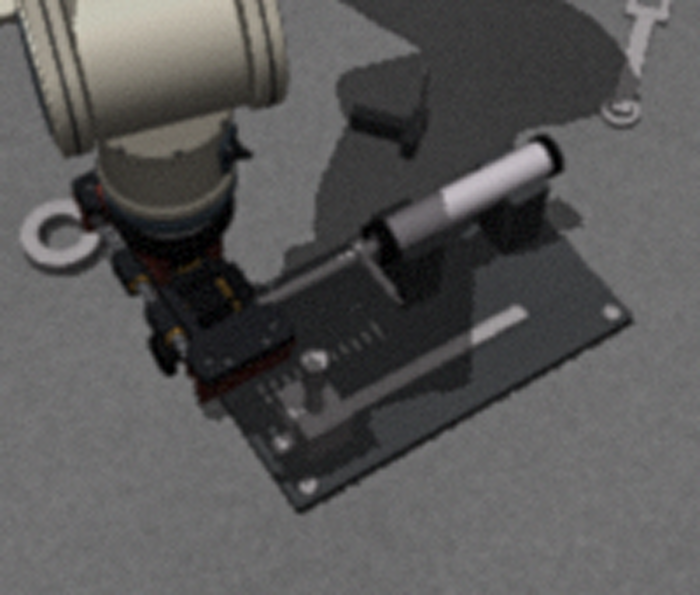

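View pics/awrist.png

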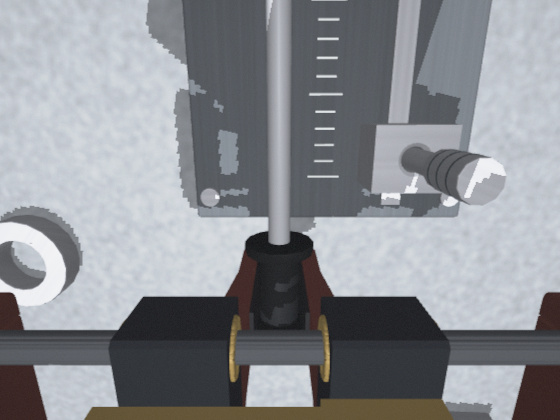

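The grip is held between the flanges (opening 18.9 mm). I pull most of the way, then look.

>>> {"fn": "carry_out", "kwargs": {"targets": [[[-3, 0, 0], 0, 1], [[-6, 0, 0], 0, 1], [[-8, 0, 0], 0, 1], [[-8, 0, 0], 0, 1], [[-8, 0, 0], 0, 1], [[-8, 0, 0], 0, 1], [[-8, 0, 0], 0, 1], [[-8, 0, 0], 0, 1], [[-8, 0, 0], 0, 1], [[-5, 0, 0], 0, 1], [[0, 0, 0], 0, 1], [[0, 0, 0], 0, 1]]}}

```text
time_s: 19.22
eef_pos: [0.5452, -0.0651, 0.0623]
orientation: [0.626, 0.78, -0.0, -0.002]
wrist_force: [-4.9, 8.0, 9.0]
gripper_width: 0.019
```

```bash
python3 n.py b
```

```text
19.2167 [ 0.54520305 -0.06506162  0.06234418] [ 6.264e-01  7.795e-01 -3.000e-04 -1.800e-03] [-4.9  8.   9. ] 0.018963984371579614
scene pointer_tip 0.55 [219.3 290.6] [0.5647 0.085  0.08  ] along 17.1
scene rod 0.83 [202.8 283.5] [0.5138 0.0847 0.08  ] along 27.9
scene setpin_head 0.52 [224.6 288. ] [0.5839 0.0714 0.093 ] along -0.3
scene setpin_center 0.61 [230.1 287.6] [0.5814 0.0714 0.063 ] along 0.3
side pointer_tip 0.7 [195.3 290.1] [0.5612 0.076  0.08  ] along 9.1
side rod 0.74 [202.4 272.2] [0.5088 0.0694 0.08  ] along 14.0
side setpin_center 0.68 [335.1 375.4] [ 0.469  -0.3365  0.063 ] along -373.7
wrist setpin_head 0.52 [282.3 279. ] [ 0.544  -0.0563  0.093 ] along -116.3
wrist setpin_center 0.86 [  5.5 444.9] [0.5882 0.0712 0.063 ] along -1.4
```

View pics/bscene.png

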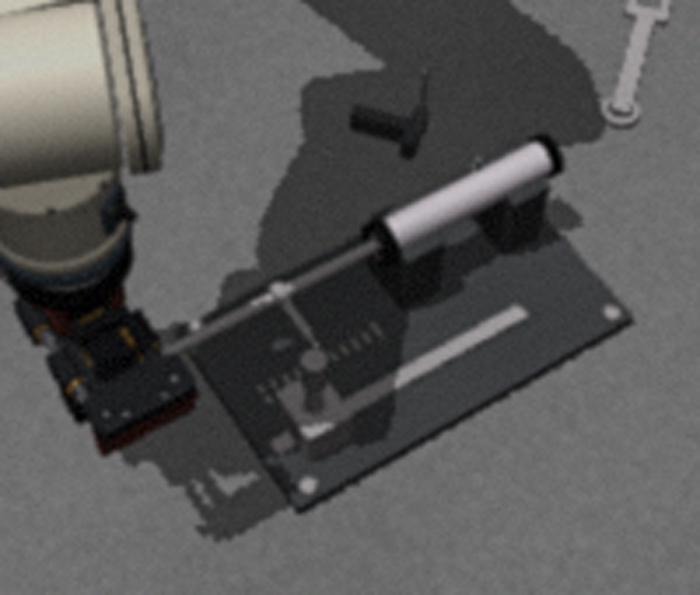

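View pics/bwrist.png

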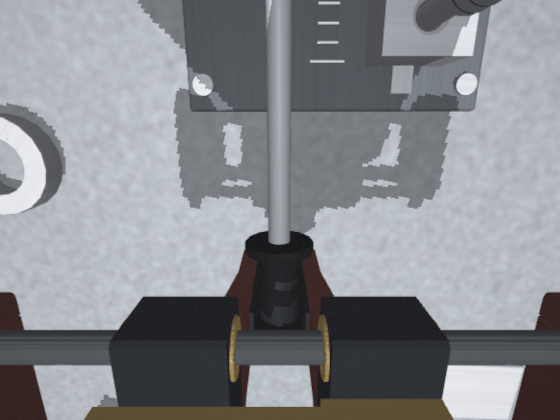

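View pics/bside.png

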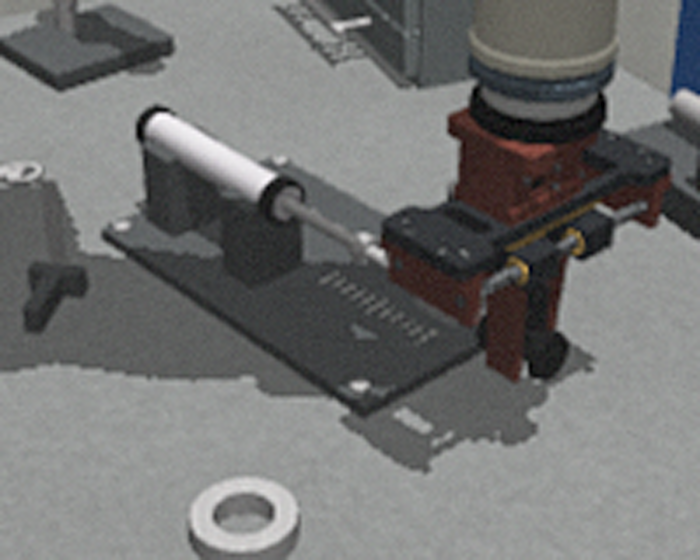

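The TCP has travelled 68.7 mm and the grip hasn't slipped (inner flange still at row 243 in the wrist picture). About 15.5 mm remains, and the scene camera reads 17.

>>> {"fn": "carry_out", "kwargs": {"targets": [[[-5, 0, 0], 0, 1], [[-5, 0, 0], 0, 1], [[-4, 0, 0], 0, 1], [[-2, 0, 0], 0, 1], [[0, 0, 0], 0, 1], [[0, 0, 0], 0, 1], [[0, 0, 0], 0, 1], [[0, 0, 0], 0, 1]]}}

```text
time_s: 20.63
eef_pos: [0.5486, -0.0801, 0.0624]
orientation: [0.626, 0.78, -0.0, -0.002]
wrist_force: [-5.3, 8.8, 8.0]
gripper_width: 0.0188
```

```bash
cat >> n.py <<'E'
E
python3 n.py c; python3 - <<'E'
from h import *
# predicted pixels for the pointer line at pull p, scene; pin
fy=np.array([-.2164,.9763,0]);fx=np.array([.9763,.2164,0])
tip0=np.array([.5889,.0728,.08])-fx*.02
for a in (-5,0,5): print(a,'scene tip px',np.round(proj('scene',tip0+fy*a/1e3),1),'collar',np.round(proj('scene',tip0-fx*.052+fy*a/1e3),1))
print('pin top',proj('scene',[.5889,.0728,.108]))
p,d=read_camera('scene'); M=T('scene'); P=cloud('scene',d,M)
save('dz.png',cv2.resize(p[185:255,235:335],None,fx=7,fy=7,interpolation=cv2.INTER_CUBIC))
E
```

```text
20.6333 [ 0.5485509  -0.08005496  0.06235544] [ 6.262e-01  7.796e-01 -2.000e-04 -2.100e-03] [-5.3  8.8  8. ] 0.018809521602860993
scene pointer_tip 0.96 [223.8 285.5] [0.5725 0.0692 0.08  ] along 0.0
scene rod 0.77 [207.2 275.9] [0.5198 0.0628 0.08  ] along 5.2
scene setpin_head 0.45 [224.8 290.3] [0.5862 0.0763 0.093 ] along 4.0
scene setpin_center 0.56 [206.6 274.6] [0.5063 0.0635 0.063 ] along 8.8
side pointer_tip 0.58 [198.1 295.4] [0.5654 0.059  0.08  ] along -8.4
side rod 0.79 [204.1 276.4] [0.5136 0.0583 0.08  ] along 2.1
side setpin_head 0.64 [198.2 293.6] [0.55   0.0429 0.093 ] along -20.8
side setpin_center 0.52 [200.7 304.7] [0.5935 0.0611 0.063 ] along -12.4
-5 scene tip px [223.8 283. ] collar [208.4 271.8]
0 scene tip px [222.8 284.8] collar [207.4 273.6]
5 scene tip px [221.9 286.6] collar [206.5 275.3]
pin top (np.float64(222.87081943633498), np.float64(289.31770719657567))
```

View pics/dz.png

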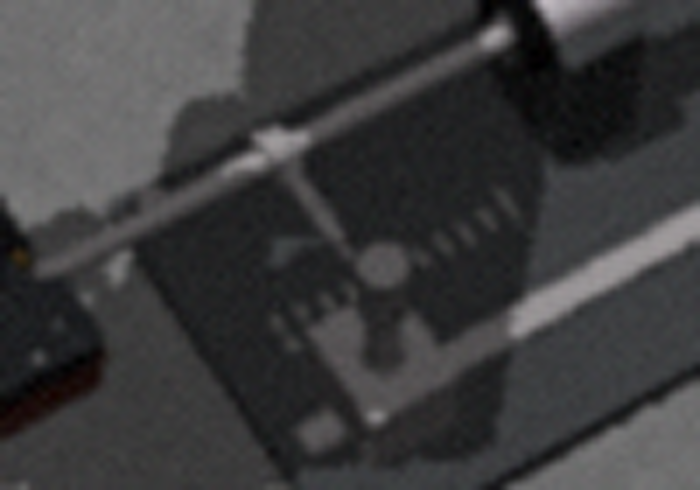

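View pics/cwrist.png

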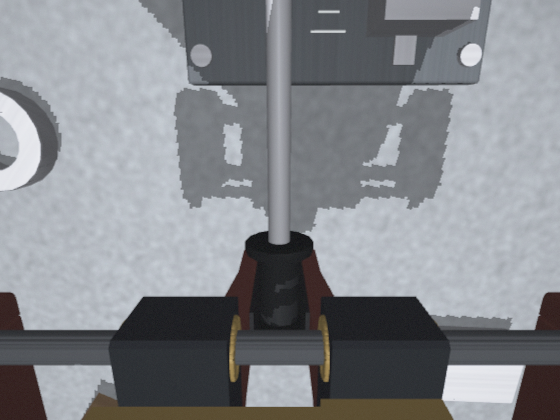

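Travel is now 84.1 mm. In the scene picture the pointer aims at the pin's middle, about +1 to +2 mm short by pixels. I add 1 mm and let it settle.

>>> {"fn": "carry_out", "kwargs": {"targets": [[[-1, 0, 0], 0, 1], [[0, 0, 0], 0, 1], [[0, 0, 0], 0, 1], [[0, 0, 0], 0, 1], [[0, 0, 0], 0, 1], [[0, 0, 0], 0, 1], [[0, 0, 0], 0, 1], [[0, 0, 0], 0, 1]]}}

```text
time_s: 22.1
eef_pos: [0.5488, -0.0809, 0.0624]
orientation: [0.626, 0.78, -0.0, -0.002]
wrist_force: [-5.4, 9.2, 8.7]
gripper_width: 0.019
```

```bash
python3 - <<'E'
from h import *
s=sense(); print(s['time_s'],s['eef_pos'],s['joint_velocities'].round(4),s['wrist_force'].round(1),s['gripper_width'])
fy=np.array([-.2164,.9763,0]);fx=np.array([.9763,.2164,0]);b=np.array([.5889,.0728,0])
p,d=read_camera('scene'); M=T('scene'); P=cloud('scene',d,M)
Q=np.stack([(P-b)@fx,(P-b)@fy,P[...,2]],-1)*1e3
m=(d>0)&(Q[...,0]>-62)&(Q[...,0]<-25)&(abs(Q[...,1])<30)&(Q[...,2]>68)&(Q[...,2]<95)
print('pointer pts',m.sum(),np.percentile(Q[m],[10,50,90],axis=0).round(1))
m=(d>0)&(abs(Q[...,0])<15)&(abs(Q[...,1])<15)&(Q[...,2]>98)
print('pin top',m.sum(),Q[m].mean(0).round(1))
for t,z in [('pointer_tip',80),('setpin_head',93)]:
    for r in landmark_of('scene',t)[:1]:
        w=atz('scene',*r['location'],z/1e3); print(t,r['score'],((w-b)@fy*1e3).round(1),((w-b)@fx*1e3).round(1))
E
```

```text
22.1 [ 0.54875963 -0.08094274  0.0623733 ] [ 0.0008 -0.0008 -0.0015  0.0003 -0.0027  0.0004] [-5.4  9.2  8.7] 0.018972457121958112
pointer pts 40 [[-59.2  -2.6  80.1]
 [-44.9  -0.4  82.6]
 [-31.5   2.9  85.1]]
pin top 55 [  1.6  -0.7 107.4]
pointer_tip 0.9 -4.5 -14.0
setpin_head 0.74 4.5 -67.5
```

Scene depth now puts the pointer at -0.4 mm and the pin at -0.7 mm along the rod. The arm is still, and the spring load is about 10 N as expected. I hand it in.

```bash
python3 -c "
from rig import *
print(job_done()); s=sense(); print(s['time_s'],s['eef_pos'],s['wrist_force'],s['gripper_width'])"
```

```text
the job is handed in; nothing more can be done
None
the job is handed in; nothing more can be done
```

I stood the tall pin from the rack's middle hole fully home in the rider and let go of it. I then pulled the sprung rod out about 85 mm by its grip and handed the job in at about 22 s, still holding it at 50 N. No verdict was reported.

**Pin:** its top measured 107 mm above the table, where 108 mm was expected. It stood upright and about 1 mm from the bore's centre.

**Rod:** the scene camera's depth put the pointer within about 0.5 mm of the pin along the rod. The grip hadn't slipped when I last looked, before a final 1 mm pull. The wrist force along the rod was about 10 N, as expected from the spring, and the arm was still.

**Disagreements:**
- The scene network's pointer-tip estimate in the last check was about -4.5 mm, still within the 7 mm limit.
- The side camera's pointer estimate, taken before the last 1 mm pull, was -8.4 mm. That is outside the limit, but the gripper hid part of the pointer, so I didn't rely on it.
- Some other network estimates in the last pictures were plainly wrong (for example, the scene camera's setting pin head placed at the rod), and I ignored them.

I saw no bystander moved, though I didn't re-measure their positions at the end.

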